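# Offer a door stile's hinge leaf up to the jamb

### The arm

A 7-joint arm with a two-finger parallel gripper is mounted at the origin on the work surface. World frame = base frame: x ahead of the robot, y to its left, z up, the work surface at z = 0. Lengths are in mm, angles in rad, forces in N, time in s.
With the tool pointing down it reaches from about 425 to 925 mm from the base axis. Payload 6.8 kg.
Tool frame: the origin (TCP) lies midway between the tips of the shut fingers; the grasp point (between the pads) lies 19 mm behind it; z points along the fingers, x is the direction in which the jaws open and shut, and the axes are right-handed (so a half turn about z gives the same grasp; the last joint's range is limited). The gripper opens to 85 mm and grips with 20 to 120 N. Pads are 22 mm wide; open, the fingers measure 114 mm over their backs; the gripper's body (76 mm by 85 mm) begins 54 mm behind the grasp point. The pads swing forward as they close: fully open they stand 13 mm farther back than shut.
Start: joints at [1.076, 0.477, 0.022, 1.555, -0.011, 1.109, -0.083], TCP at [254.638, -625.145, 231.308] pointing down, gripper open.
Joint ranges: [-2.96, 2.96], [-0.34, 2.1], [-1.41, 1.46], [0.24, 2.44], [-1.37, 4.51], [0.17, 1.92], [-2.96, 2.96]. Speed limits (rad/s): [2.39, 2.39, 3.14, 3.14, 3.14, 3.14, 3.14].

### API

Orientations are given as a rotation vector (axis times angle).
In Python, from workcell import robot gives the robot as it stands.
- The arm moves only by the tool drive_tool, never from a script. Its argument "motion" is a list of rows, each an object with "dp": the shift along the tool's x, y, z in m, a list of three; "delta_rot": the turn, a rotation vector about the tool's x, y, z in rad, a list of three. A call has 1 to 8 rows; each row is the pose to reach, as a shift and turn from the pose commanded when the call began, along the tool's axes at that moment; what a row does not reach only later rows make up. A row lasts 1/10 s, in which the tool goes at most 50 mm and 8.59 degrees, less where a joint would pass 70% of its speed; a pose out of reach is approached as far as the arm can. A call with a gripper value outside its range is refused whole. "hand" is the finger opening in m, from 0 to 0.0854, set as the call begins (left out, the last holds). The fingers move at their own pace and stop on an object; "grip_force" is the grip in N (left out, the last holds). Time passes only in rows, so rows that repeat a pose let the fingers close. It gives the time, the measured TCP pose, the force and the opening at its end, in the units of the state.
- robot.observe(): the state, without advancing time (a new reading comes with each control period).
- robot.read_camera(name): name is "scene" or "top" or "wrist"; returns the picture (420x560x3 uint8, red, green, blue); there is no depth.
- robot.calibration(name): a dict with "fx", "fy", "cx", "cy" (pixels), "camera_from_world" (4x4, takes a point from world to camera coordinates). Camera axes: x right, y down, z forward; pixel columns grow to the right and rows downward; lengths in mm; the calibration is good to about 2 mm. A picture is of the moment at which its call begins: read the wrist's pose just before it. calibration takes no time and is no camera call; for the wrist camera it gives the pose at the moment of the call.
- robot.sign_off(): hands the job in, once; it reports no verdict.
Trained networks look in the newest picture that a camera, given by its name, has taken for a name from the list of things; names that differ only in an ending like _2 or _b are one class to them, and where a whole thing is asked for, a point or a joint stands for the part that bears it (a point fixed in the world has none). Each returns a list of dicts, best first, with "conf" (0 to 1); they miss things now and then, are a little off and sometimes report something else, mostly with a low value. They report only what shows in the picture. A call takes as long as a camera call. They do not tell look-alikes from the thing itself.
- robot.search_frame(camera, label): "extent" ([left, top, right, bottom] in pixels, round what is visible of it).
The state is a dict: "clock": time; "joint_pos": joint angles; "joint_velocities": joint speeds; "tau": joint torques, N m; "eef_pos": TCP position; "tcp_rot": TCP orientation; "force": force on the tool from outside, world axes, zero at the start; "ft_torque": the same for the moment, N m; "opening": finger opening in mm.
Only numpy, scipy, OpenCV 4.12 (cv2) and the standard library are available. Lean on these libraries where they do the work, as an engineer would, in place of code of your own. Each camera call takes 0.05 s, during which the arm holds its last target. There are 200 camera calls.

### The job

Slide the jamb block fully home, square and flush into the corner of the bench fence. Then pick up the door stile by its wooden sides and bring its hinge leaf, opened out flat, up to the leaf on the jamb, so that its single knuckle sits midway between the jamb's two knuckles and the holes line up for the pin. Finish still holding the stile there in the gripper, clear of the bench and steady, with the jamb still home in its corner; leave the pin and everything else on the bench alone.

Things in the scene. Friction and masses are not known exactly. Their poses are not given: they have to be found in the camera images.
- fence: Dark wooden bench fence, fixed: two battens 20 wide, 20 high in an L. Origin: the inside corner at bench level. One inner face runs from it along -y (230 long; the jamb's back goes against it), one along -x (100 long; the jamb's +y end goes against it); the open quarter is -x, -y. Turned up to 0.2 rad
- jamb: Brown wood block, 60 (x) by 170 (y) by 45 high, 0.6 kg. Origin: centre of underside. On top, a steel leaf (y -82 to -18, 8 thick) with two knuckles: tubes along y, 20 outside, hole 12, each 18 long, 28 clear between; they overhang the front (-x) to x -52.5, up to z 65. Front and back are plain at y -18 to 85, so is the -y end. Starts 30 to 70 from home; slides at a few N
- jamb_corner (a point): the jamb's own bottom corner at +x, +y (30, 85, 0 from its origin), which meets the fence's origin when the block is home; then the jamb's axes are parallel to the fence's
- jamb_hole (a point): midpoint of the gap between the jamb's two knuckles, on their hole axis (at -42.5, -50, 55 from the jamb's origin); axes as the jamb's, hole axis along y
- stile: Loose pale wood bar, x -97.5 to -12.5, 46 wide (y; plain sides to grip), 25 high, 0.25 kg. Origin: at its underside's level, below its knuckle's hole. On it a steel leaf 40 wide, up to z 33; its one knuckle (tube along y, 20 outside, hole 12, 22 long) juts out at +x. Centre of mass x -40. Matched, its axes are parallel to the jamb's and it is 20 above the bench; 3 free each side along y
- stile_hole (a point): Centre of the hole of the stile's knuckle (0, 0, 35 from the stile's origin); hole axis along y. The job brings it to jamb_hole; 2.5 remain between each knuckle and the edge of the other leaf
- pin: bystander: bent steel hinge pin 7 thick, 90 long, lying on the bench; not used. Origin: middle of its long leg
- screwdriver: bystander: screwdriver lying on the bench, along its x
- screw_jar: bystander: glass screw jar, 60 across, 70 high. Origin: centre of its underside
- sander: bystander: yellow and grey palm sander, 116 across, 142 high. Origin: centre of its underside
Mind the look-alikes: they are no part of the job. What is shaped like the stile but turquoise is not meant. Several things look just like the jamb: the one meant starts farthest from the robot's base.

How it is judged (in metres and radians):
On the way:
1. the jamb block is home in the fence corner while the stile still lies on the bench (horizontal distance between jamb_corner and fence below 0.004 m and angle between the x axis of jamb and the x axis of fence, either way round below 0.03 rad and height (world z) of stile below 0.008 m), for 0.2 s.
At the end, for the whole second after the job is handed in: Gripper holds the stile (over 3 N), 12 mm or more above the bench and still; hole within 3.5 mm of the jamb's hole axis in x and z, 5 mm along it; hole axes parallel to 0.08 rad, leaves flat to 0.2 rad; jamb corner within 4 mm of the fence corner, square to 0.03 rad (horizontal distance between jamb_corner and fence below 0.004 m and angle between the x axis of jamb and the x axis of fence, either way round below 0.03 rad and x of stile_hole in the frame of jamb_hole between -0.0035 and 0.0035 m and z of stile_hole in the frame of jamb_hole between -0.0035 and 0.0035 m and y of stile_hole in the frame of jamb_hole between -0.005 and 0.005 m and angle between the y axis of stile and the y axis of jamb, either way round below 0.08 rad and angle between the z axis of stile and the z axis of jamb, either way round below 0.2 rad and height (world z) of stile above 0.012 m and contact force between the fingers and stile above 3 N and linear speed of each of stile, jamb below 0.02 m/s); the arm keeps its last pose, push and grip.
It fails at once if the hinge pin is disturbed (moved over 30 mm) (distance of pin from where it was at the start of the episode above 0.03 m).
It fails at once if the screwdriver is disturbed (moved over 30 mm) (distance of screwdriver from where it was at the start of the episode above 0.03 m).
It fails at once if the screw jar is disturbed (moved over 30 mm) (distance of screw_jar from where it was at the start of the episode above 0.03 m).
It fails at once if the sander is disturbed (moved over 30 mm) (distance of sander from where it was at the start of the episode above 0.03 m).
It also fails if it takes over 72 s, if anything falls off the work surface, if the arm or the gripper's body presses on something with over 40 N, if the wrist force passes 120 N, or if a joint passes its speed limit or range.

## Working session

There is one attempt and no reset: what is moved stays moved. The work goes in short steps, Python scripts to look and compute and a tool call to move; the robot and the scene stay as the last step left them, time stands still between calls to the robot, and variables do not carry over. Pictures are saved under pics/ and viewed, about 8 in all and at most 12, crops included, and the job is handed in when it is done.

Besides the shell and the picture viewer there is one more tool, called after ">>>" as a command line: name --argument value ..., lists and objects as JSON in quotes. drive_tool: Moves the arm, as the interface text tells. Its arguments: {"type":"object","properties":{"motion":{"type":"array"},"hand":{"type":"number"},"grip_force":{"type":"number"}},"required":["motion"]}

```bash
mkdir -p pics
cat > h.py <<'E'
import numpy as np,cv2
from scipy.spatial.transform import Rotation as R
from workcell import robot
def pix2w(c,u,v,z,cal=None):
    cal=cal or robot.calibration(c); T=np.array(cal["camera_from_world"]); Rm,t=T[:3,:3],T[:3,3]
    d=Rm.T@np.array([(u-cal["cx"])/cal["fx"],(v-cal["cy"])/cal["fy"],1.]); o=-Rm.T@t
    return o+d*(z-o[2])/d[2]
def w2pix(c,p,cal=None):
    cal=cal or robot.calibration(c); T=np.array(cal["camera_from_world"])
    q=T[:3,:3]@np.asarray(p,float)+T[:3,3]; return np.array([cal["fx"]*q[0]/q[2]+cal["cx"],cal["fy"]*q[1]/q[2]+cal["cy"]])
def save(c,n,crop=None,s=1):
    im=robot.read_camera(c)[:,:,::-1]
    np.save('pics/'+n+'.npy',im)
    if crop: im=im[crop[1]:crop[3],crop[0]:crop[2]]
    cv2.imwrite('pics/'+n+'.png',cv2.resize(np.ascontiguousarray(im),None,fx=s,fy=s,interpolation=cv2.INTER_CUBIC))
E
python3 - <<'E'
from h import *
np.set_printoptions(precision=1,suppress=True)
print(robot.observe())
save('top','top0',s=1.4); save('scene','scene0')
for c in ['top','scene']:
    cal=robot.calibration(c);T=np.array(cal['camera_from_world']);print(c,cal['fx'],-T[:3,:3].T@T[:3,3])
for l in ['fence','jamb','stile','pin','screwdriver','screw_jar','sander']:
    print(l,[(np.round(d['extent']),round(d['conf'],2),pix2w('top',(d['extent'][0]+d['extent'][2])/2,(d['extent'][1]+d['extent'][3])/2,20)[:2]) for d in robot.search_frame('top',l)])
E
```

```text
{'clock': 0.0, 'joint_pos': array([ 1.1,  0.5,  0. ,  1.6, -0. ,  1.1, -0.1]), 'joint_velocities': array([-0., -0., -0.,  0.,  0.,  0.,  0.]), 'tau': array([  0. , -59.6,   1.6, -28.1,   0. ,   0. ,   0. ]), 'eef_pos': array([ 254.4, -624.6,  230.3]), 'tcp_rot': array([-2.6,  1.8,  0. ]), 'force': array([0.9, 0.1, 0.3]), 'ft_torque': array([ 0., -0., -0.]), 'opening': 85.53565913986063}
top 529.3832997958497 [ 366.2  -69.7 1388.7]
scene 389.7113640122062 [1072.9  565.3  581. ]
fence [(array([193., 126., 286., 179.]), 0.94, array([649. ,  43.1]))]
jamb [(array([218., 147., 287., 181.]), 0.63, array([618.,   9.])), (array([223., 240., 297., 296.]), 0.56, array([348.8, -20. ]))]
stile [(array([374., 201., 400., 241.]), 0.63, array([ 478.9, -344.5])), (array([422., 242., 460., 278.]), 0.6, array([ 382.5, -483.1])), (array([327., 159., 368., 198.]), 0.58, array([ 587.1, -241.1]))]
pin []
screwdriver [(array([452., 144., 459., 224.]), 0.61, array([ 579.9, -522.1])), (array([374., 199., 400., 241.]), 0.61, array([ 480.6, -344.9]))]
screw_jar [(array([383., 136., 412., 161.]), 0.62, array([ 669.1, -370.7])), (array([193., 129., 285., 177.]), 0.15, array([647.3,  44.4]))]
sander [(array([ 65., 112., 121., 171.]), 0.59, array([667.2, 431.8]))]
```

View pics/top0.png

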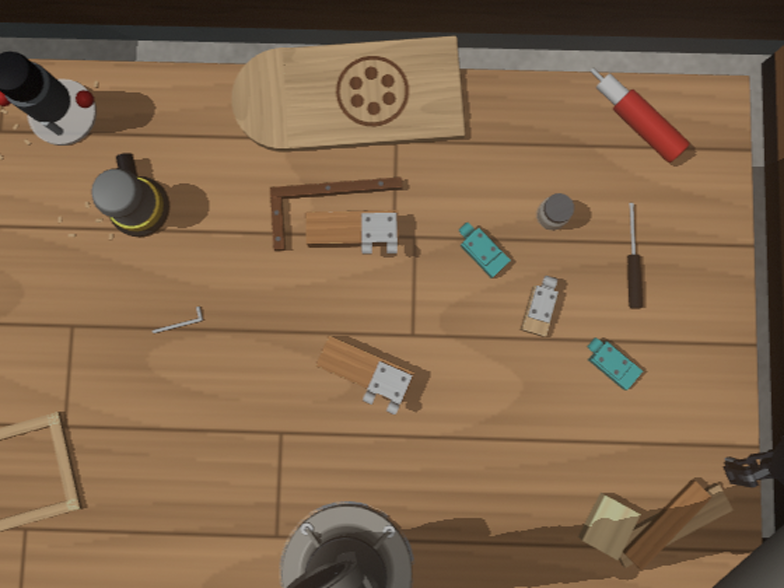

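View pics/scene0.png

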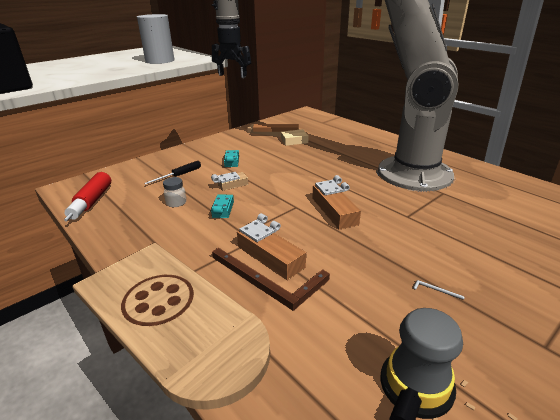

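```bash
cat >> h.py <<'E'
def go(p,yaw,st=None):
    "tool-frame dp (m), delta_rot for TCP target p (mm), pointing down, tool x at world yaw (mod pi nearest)"
    st=st or robot.observe(); R0=R.from_rotvec(st['tcp_rot']); M=R0.as_matrix()
    best=None
    for k in (0,np.pi):
        c,s=np.cos(yaw+k),np.sin(yaw+k)
        d=(R0.inv()*R.from_matrix(np.array([[c,s,0],[s,-c,0],[0,0,-1]]))).as_rotvec()
        if best is None or np.linalg.norm(d)<np.linalg.norm(best): best=d
    dp=M.T@(np.asarray(p)-st['eef_pos'])/1000
    print('dp',np.round(dp,4),'rot',np.round(best,4),'rows',np.linalg.norm(dp)/.05,np.degrees(np.linalg.norm(best))/8.59)
E
python3 - <<'E'
from h import *
np.set_printoptions(precision=3,suppress=True)
s=robot.observe();M=R.from_rotvec(s['tcp_rot']).as_matrix();print(M,s['joint_pos'])
T=np.array(robot.calibration('wrist')['camera_from_world']);o=-T[:3,:3].T@T[:3,3]
print('cam in tool',M.T@(o-s['eef_pos']));print('cam axes in tool(rows)',T[:3,:3]@M,robot.calibration('wrist')['fx'])
for n,(u,v),z in [('fence inner corner',(283,193),20),('fence right end',(402,181),20),('fence bot end',(280,249),20),('jamb top TL',(307,212),45),('jamb TR',(397,211),53),('jamb BL',(307,246),45),('stile knuckle',(550,282),40),('stile far end',(536,333),25)]:
    print(n,pix2w('top',u/1.4,v/1.4,z))
for y in (0,np.pi/2): go([490,-300,330],y); go([560,0,330],y)
E
```

```text
[[ 0.377 -0.926 -0.   ]
 [-0.926 -0.377  0.   ]
 [-0.    -0.    -1.   ]] [ 1.076  0.477  0.022  1.555 -0.012  1.109 -0.083]
cam in tool [  -0.048  -80.817 -141.843]
cam axes in tool(rows) [[ 1.    -0.    -0.   ]
 [ 0.     0.949 -0.314]
 [ 0.     0.314  0.949]] 365.6350327507127
fence inner corner [685.281 143.314  20.   ]
fence right end [714.031 -80.456  20.   ]
fence bot end [578.384 144.387  20.   ]
jamb top TL [644.832  93.548  45.   ]
jamb TR [649.253 -72.442  53.   ]
jamb BL [581.371  91.071  45.   ]
stile knuckle [ 527.222 -355.321   40.   ]
stile far end [ 434.162 -333.195   25.   ]
dp [-0.212 -0.341 -0.099] rot [-0.     0.    -1.184] rows 8.266687478681412 7.897505895145028
dp [-0.464 -0.519 -0.099] rot [-0.     0.    -1.184] rows 14.05352735650706 7.897505895145028
dp [-0.212 -0.341 -0.099] rot [-0.     0.     0.387] rows 8.266687478681412 2.5797935635608122
dp [-0.464 -0.519 -0.099] rot [-0.     0.     0.387] rows 14.05352735650706 2.5797935635608122
```

```bash
python3 -c "
from h import *
go([505,-340,200],-np.pi/2)"
```

```text
dp [-0.1696 -0.3394  0.0313] rot [-0.000e+00  2.000e-04  3.868e-01] rows 7.614249931828151 2.57979356356081
```

>>> drive_tool --motion '[{"dp":[-0.17,-0.34,0.031],"delta_rot":[0,0,0.387]},{"dp":[-0.17,-0.34,0.031],"delta_rot":[0,0,0.387]},{"dp":[-0.17,-0.34,0.031],"delta_rot":[0,0,0.387]},{"dp":[-0.17,-0.34,0.031],"delta_rot":[0,0,0.387]},{"dp":[-0.17,-0.34,0.031],"delta_rot":[0,0,0.387]},{"dp":[-0.17,-0.34,0.031],"delta_rot":[0,0,0.387]},{"dp":[-0.17,-0.34,0.031],"delta_rot":[0,0,0.387]},{"dp":[-0.17,-0.34,0.031],"delta_rot":[0,0,0.387]}]'

```text
clock: 1.25
eef_pos: [508.3, -335.2, 200.2]
tcp_rot: [-2.225, 2.215, 0.0]
force: [1.0, -0.4, 0.3]
opening: 85.2
```

>>> drive_tool --motion '[{"dp":[0,0,0],"delta_rot":[0,0,0]},{"dp":[0,0,0],"delta_rot":[0,0,0]}]'

```text
clock: 1.45
eef_pos: [505.7, -339.0, 200.3]
tcp_rot: [2.223, -2.22, -0.0]
force: [-0.4, -0.8, -0.1]
opening: 85.3
```

Run:
```python
from h import *
save('wrist','w1',s=1.4); import pickle; pickle.dump(robot.calibration('wrist'),open('w1.pkl','wb'))
s=robot.observe();print(s['eef_pos'],s['tcp_rot'],s['clock'])
for d in robot.search_frame('wrist','stile'): print(d)
go([625,20,230],-np.pi/2)
```

```text
[ 504.72357837 -340.392296    200.33973922] [ 2.21964478e+00 -2.22192953e+00  2.16080646e-04] 1.5
{'extent': [249.7, 141.7, 320.6, 253.0], 'conf': 0.97}
{'extent': [367.4, 248.8, 467.7, 320.2], 'conf': 0.85}
{'extent': [81.5, 14.2, 221.2, 141.9], 'conf': 0.68}
dp [-0.3614 -0.1198 -0.03  ] rot [ 0.0004 -0.0009 -0.0025] rows 7.6372573719205095 0.018300561367582183
```

View pics/w1.png

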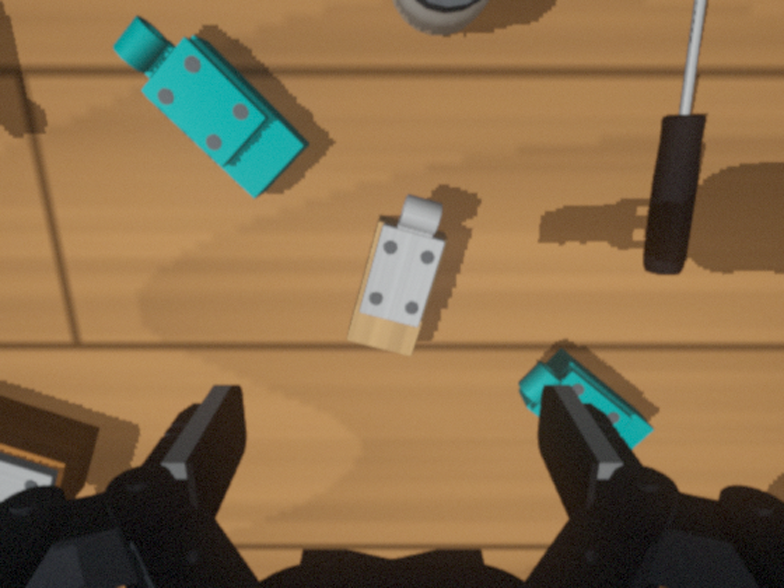

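>>> drive_tool --motion '[{"dp":[-0.361,-0.12,-0.03],"delta_rot":[0,0,0]},{"dp":[-0.361,-0.12,-0.03],"delta_rot":[0,0,0]},{"dp":[-0.361,-0.12,-0.03],"delta_rot":[0,0,0]},{"dp":[-0.361,-0.12,-0.03],"delta_rot":[0,0,0]},{"dp":[-0.361,-0.12,-0.03],"delta_rot":[0,0,0]},{"dp":[-0.361,-0.12,-0.03],"delta_rot":[0,0,0]},{"dp":[-0.361,-0.12,-0.03],"delta_rot":[0,0,0]},{"dp":[-0.361,-0.12,-0.03],"delta_rot":[0,0,0]}]'

```text
clock: 2.35
eef_pos: [626.3, 24.1, 231.0]
tcp_rot: [-2.221, 2.22, -0.0]
force: [-0.1, -0.3, -0.4]
opening: 85.5
```

>>> drive_tool --motion '[{"dp":[0,0,0],"delta_rot":[0,0,0]},{"dp":[0,0,0],"delta_rot":[0,0,0]}]' --hand 0.05

```text
clock: 2.55
eef_pos: [625.5, 20.0, 230.2]
tcp_rot: [2.219, -2.222, 0.001]
force: [-0.2, 0.1, -0.4]
opening: 59.1
```

```bash
cat >> h.py <<'E'
from scipy.optimize import least_squares
def fit(c,cal,mp,px,x0=None):
    "planar pose x,y,yaw of object from model points (z incl.) and pixels"
    mp=np.array(mp,float);px=np.array(px,float)
    def f(q):
        w=np.c_[mp[:,0]*np.cos(q[2])-mp[:,1]*np.sin(q[2])+q[0],mp[:,0]*np.sin(q[2])+mp[:,1]*np.cos(q[2])+q[1],mp[:,2]]
        return np.ravel([w2pix(c,p,cal) for p in w]-px)
    s=least_squares(f,x0,loss='soft_l1'); return s.x,np.round(f(s.x).reshape(-1,2),1)
E
python3 - <<'E'
from h import *
import pickle
save('wrist','w2',s=1.4); pickle.dump(robot.calibration('wrist'),open('w2.pkl','wb'))
s=robot.observe();print(s['eef_pos'],s['tcp_rot'],s['clock'],s['opening'])
cal=pickle.load(open('w1.pkl','rb'))
px=np.array([(348,340),(412,354),(380,222),(444,240),(407,197),(441,207)])/1.4
print(fit('wrist',cal,[(-97.5,23,25),(-97.5,-23,25),(-12.5,20,33),(-12.5,-20,33),(3,11,44),(3,-11,44)],px,[520,-350,-.2]))
E
```

```text
[625.25157074  18.68982789 230.15904286] [ 2.21672750e+00 -2.22421877e+00  1.22714407e-03] 2.6 51.88601093125275
(array([ 5.32590295e+02, -3.57515259e+02, -2.56747628e-01]), array([[-0.6, -1.2],
       [ 0.6, -0. ],
       [ 1.8, -0.6],
       [ 1. , -1.9],
       [-2.3,  4.4],
       [-0.7,  4. ]]))
```

View pics/w2.png

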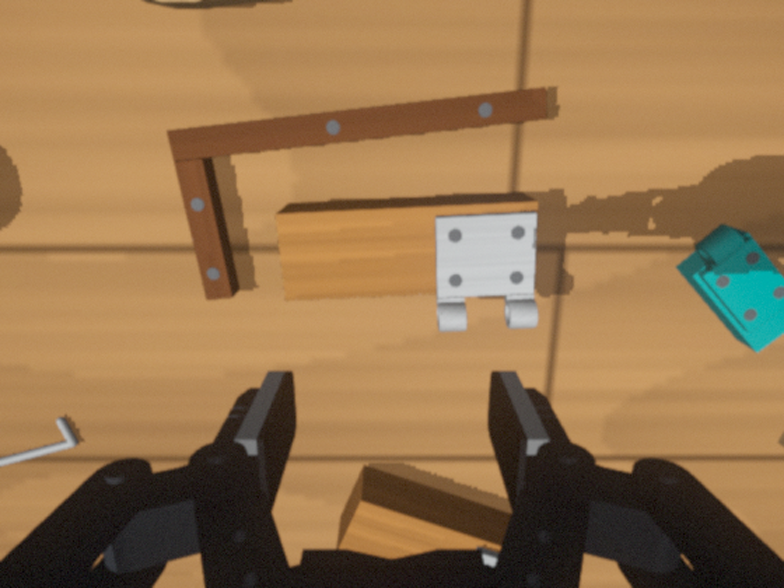

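Run:
```python
from h import *
import pickle
cal=pickle.load(open('w2.pkl','rb'))
print('fence',*fit('wrist',cal,[(20,20,20),(20,-230,20),(0,-230,20),(-100,20,20),(-100,0,20),(0,0,20)],np.array([(168,131),(547,88),(550,118),(207,298),(231,296),(205,158)])/1.4,[690,140,.1]))
q,r=fit('wrist',cal,[(30,85,45),(-30,85,45),(30,-85,45),(30,-85,0),(-42.5,-18,65),(-42.5,-36,65),(-42.5,-64,65),(-42.5,-82,65)],np.array([(279,213),(286,299),(538,209),(532,195),(437,317),(467,317),(507,316),(538,315)])/1.4,[620,0,0.])
print('jamb',q,r)
```

```text
fence [6.81411883e+02 1.43634528e+02 1.00625097e-01] [[-0.6 -1.2]
 [ 1.7 -0.8]
 [-0.3  1.1]
 [-0.2  1.6]
 [ 1.9  1.1]
 [-0.9 -0.6]]
jamb [6.23216592e+02 7.70052045e+00 4.16794736e-02] [[-3.8 -1.6]
 [-1.4 -0.1]
 [ 1.2 -7.3]
 [-6.9 -4. ]
 [ 1.4  2.6]
 [-0.1  1.8]
 [ 2.4  1.2]
 [ 0.2  1. ]]
```

```bash
python3 -c "
from h import *
go([552,15,230],-np.pi/2+.1)
go([552,15,8],-np.pi/2+.1)"
```

```text
dp [0.0039 0.0732 0.0002] rot [ 0.0005 -0.0015 -0.1034] rows 1.4668923259892779 0.689588203197453
dp [0.0036 0.0731 0.2222] rot [ 0.0005 -0.0015 -0.1034] rows 4.679061776415638 0.689588203197453
```

>>> drive_tool --motion '[{"dp":[0.004,0.073,0.0],"delta_rot":[0,0,-0.102]},{"dp":[0.004,0.073,0.0],"delta_rot":[0,0,-0.102]},{"dp":[0.004,0.073,0.05],"delta_rot":[0,0,-0.102]},{"dp":[0.004,0.073,0.1],"delta_rot":[0,0,-0.102]},{"dp":[0.004,0.073,0.15],"delta_rot":[0,0,-0.102]},{"dp":[0.004,0.073,0.19],"delta_rot":[0,0,-0.102]},{"dp":[0.004,0.073,0.222],"delta_rot":[0,0,-0.102]},{"dp":[0.004,0.073,0.222],"delta_rot":[0,0,-0.102]}]' --hand 0

```text
clock: 3.4
eef_pos: [548.7, 14.2, 4.6]
tcp_rot: [2.322, -2.105, -0.007]
force: [-0.0, 0.0, -0.2]
opening: 0.2
```

>>> drive_tool --motion '[{"dp":[0,-0.008,0],"delta_rot":[0,0,0]},{"dp":[0,-0.016,0],"delta_rot":[0,0,0]},{"dp":[0,-0.024,0],"delta_rot":[0,0,0]},{"dp":[0,-0.032,0],"delta_rot":[0,0,0]},{"dp":[0,-0.032,0],"delta_rot":[0,0,0]}]'

```text
clock: 3.9
eef_pos: [586.5, 21.2, 9.4]
tcp_rot: [-2.33, 2.104, -0.003]
force: [-1.8, -0.3, -0.5]
opening: -0.2
```

>>> drive_tool --motion '[{"dp":[0,-0.006,0],"delta_rot":[0,0,0]},{"dp":[0,-0.012,0],"delta_rot":[0,0,0]},{"dp":[0,-0.018,0],"delta_rot":[0,0,0]},{"dp":[0,-0.024,0],"delta_rot":[0,0,0]},{"dp":[0,-0.024,0],"delta_rot":[0,0,0]}]'

```text
clock: 4.4
eef_pos: [600.2, 21.3, 5.9]
tcp_rot: [2.319, -2.099, -0.016]
force: [-20.3, -3.5, 7.3]
opening: -0.5
```

Run:
```python
from h import *
import pickle
save('wrist','w3',s=1.3); pickle.dump(robot.calibration('wrist'),open('w3.pkl','wb'))
s=robot.observe();print(s['eef_pos'],s['force'],s['clock'])
a=robot.read_camera('scene')[160:360,150:400,::-1];b=robot.read_camera('top')[100:220,180:320,::-1]
cv2.imwrite('pics/w3s.png',np.vstack([cv2.resize(a,None,fx=3,fy=3)[:, :],])) 
w=cv2.imread('pics/w3.png');w=cv2.resize(w,(400,300));cv2.imwrite('pics/w3c.png',np.vstack([np.hstack([w,cv2.resize(np.ascontiguousarray(b),(400,300))]),np.hstack([cv2.resize(np.ascontiguousarray(a),(400,300)),np.zeros((300,400,3),np.uint8)])]))
```

```text
[600.3261532   21.29926145   5.97467881] [-21.09290787  -3.61387316   6.55648231] 4.45
```

View pics/w3c.png

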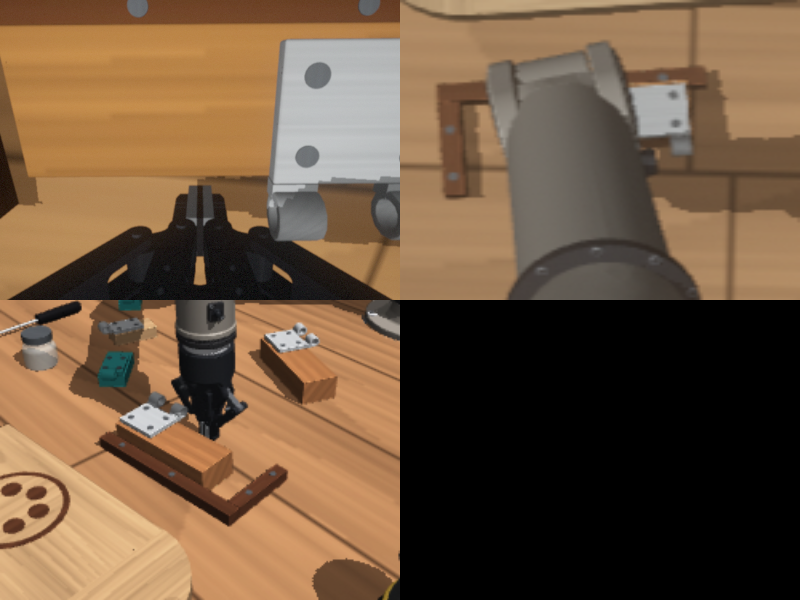

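Run:
```python
from h import *
import pickle
cal=pickle.load(open('w3.pkl','rb'))
p=pix2w('wrist',28*1.4,177*1.4,45,cal);q=pix2w('wrist',277*1.4,178*1.4,45,cal);l=pix2w('wrist',272*1.4,182*1.4,53,cal)
b=pix2w('wrist',100*1.4,25*1.4,45,cal);print(p,q,l,b,np.arctan2(-(p-q)[0],(p-q)[1]))
f=np.array([681.4,143.6]);th=.1;Rf=np.array([[np.cos(th),-np.sin(th)],[np.sin(th),np.cos(th)]])
for n,a in [('cornerFL',p),('leaf',l),('back',b),('tcp',robot.observe()['eef_pos'])]: print(n,Rf.T@(a[:2]-f))
print('start end push',f+Rf@[-32,-255]); print(robot.observe()['joint_pos'])
go([570,21,6],-1.47); go([570,21,100],-1.47)
```

```text
[626.72453246  97.96916138  45.        ] [636.79326398  -8.37552939  45.        ] [638.50435875  -3.73327908  53.        ] [689.60272299  65.74123763  45.        ] 0.09439874956791551
cornerFL [-58.95780046 -39.94443576]
leaf [ -57.39012635 -142.31480794]
back [  0.38883727 -78.28869872]
tcp [ -92.79262511 -113.64848463]
start end push [ 675.01738796 -113.32073148]
[-0.03981673  0.65476648 -0.13326153  1.86362679  0.1358184   0.64782564
 -1.7269799 ]
dp [-0.0028  0.0303  0.0005] rot [ 0.0158 -0.0015 -0.0014] rows 0.6083599792701522 0.10613345726522483
dp [-0.0026  0.0318 -0.0935] rot [ 0.0158 -0.0015 -0.0014] rows 1.9748502792332536 0.10613345726522483
```

```bash
python3 -c "
from h import *
go([676,-103,106],.1); go([676,-103,8],.1)"
```

```text
dp [ 0.1313 -0.0613 -0.1007] rot [ 0.0112 -0.0136  1.5702] rows 3.5293259394493104 10.473732380490059
dp [ 0.1311 -0.0628 -0.0027] rot [ 0.0112 -0.0136  1.5702] rows 2.9090204474511747 10.473732380490059
```

>>> drive_tool --motion '[{"dp":[0,0.03,0],"delta_rot":[0,0,0]},{"dp":[0,0.03,-0.05],"delta_rot":[0,0,0]},{"dp":[0,0.03,-0.1],"delta_rot":[0,0,-0.15]},{"dp":[0,0.03,-0.1],"delta_rot":[0,0,-0.3]},{"dp":[0,0.03,-0.1],"delta_rot":[0,0,-0.44]}]'

```text
clock: 5.05
eef_pos: [581.5, 20.7, 111.2]
tcp_rot: [-2.736, 1.535, -0.01]
force: [-0.7, 0.2, -0.6]
opening: -0.0
```

```bash
python3 -c "
from h import *
print(robot.observe()['joint_pos'],robot.observe()['eef_pos'])
go([676,-103,106],.1);go([676,-103,8],.1)"
```

```text
[ 0.06868549  0.47748834 -0.27253127  1.87773397  0.17375778  0.80153034
 -1.31781428] [581.51787932  20.74956483 111.2264534 ]
dp [ 0.1548 -0.0161  0.0058] rot [-0.0043 -0.0067 -1.1226] rows 3.1156470750093472 7.488206391470904
dp [ 0.1545 -0.0154  0.1038] rot [-0.0043 -0.0067 -1.1226] rows 3.736122407380851 7.488206391470904
```

>>> drive_tool --motion '[{"dp":[0.05,0.0,0],"delta_rot":[0,0,-0.15]},{"dp":[0.1,-0.01,0],"delta_rot":[0,0,-0.3]},{"dp":[0.155,-0.016,0.006],"delta_rot":[0,0,-0.45]},{"dp":[0.155,-0.016,0.006],"delta_rot":[0,0,-0.6]},{"dp":[0.155,-0.016,0.006],"delta_rot":[0,0,-0.75]},{"dp":[0.155,-0.016,0.006],"delta_rot":[0,0,-0.9]},{"dp":[0.155,-0.016,0.03],"delta_rot":[-0.004,-0.007,-1.04]},{"dp":[0.155,-0.016,0.06],"delta_rot":[-0.004,-0.007,-1.122]}]'

```text
clock: 5.85
eef_pos: [675.3, -104.6, 49.8]
tcp_rot: [3.138, 0.153, -0.001]
force: [0.4, -0.3, -0.2]
opening: 0.1
```

```bash
python3 -c "
from h import *
print(robot.observe()['eef_pos'])
go([676,-103,8],.1)
go([680,-55,8],.1)"
```

```text
[ 675.3298107  -104.62202591   49.83178564]
dp [ 0.0009 -0.0016  0.0418] rot [ 0.0002  0.0008 -0.0026] rows 0.8373717004676979 0.018185068434520703
dp [ 0.0095 -0.0489  0.0418] rot [ 0.0002  0.0008 -0.0026] rows 1.3013922411312107 0.018185068434520703
```

>>> drive_tool --motion '[{"dp":[0,0,0.042],"delta_rot":[0,0,0]},{"dp":[0,0,0.042],"delta_rot":[0,0,0]},{"dp":[0,-0.01,0.042],"delta_rot":[0,0,0]},{"dp":[0,-0.018,0.042],"delta_rot":[0,0,0]},{"dp":[0,-0.026,0.042],"delta_rot":[0,0,0]},{"dp":[0,-0.034,0.042],"delta_rot":[0,0,0]},{"dp":[0,-0.042,0.042],"delta_rot":[0,0,0]},{"dp":[0,-0.05,0.042],"delta_rot":[0,0,0]}]'

```text
clock: 6.65
eef_pos: [668.3, -56.9, 8.2]
tcp_rot: [3.134, 0.143, -0.008]
force: [0.1, -6.5, 4.2]
opening: -0.0
```

>>> drive_tool --motion '[{"dp":[0,-0.004,0],"delta_rot":[0,0,0]},{"dp":[0,-0.008,0],"delta_rot":[0,0,0]},{"dp":[0,-0.012,0],"delta_rot":[0,0,0]},{"dp":[0,-0.012,0],"delta_rot":[0,0,0]}]'

```text
clock: 7.05
eef_pos: [667.1, -43.9, 8.2]
tcp_rot: [3.135, 0.145, -0.008]
force: [-0.6, -4.1, 3.4]
opening: 0.2
```

>>> drive_tool --motion '[{"dp":[0,-0.004,0],"delta_rot":[0,0,0]},{"dp":[0,-0.008,0],"delta_rot":[0,0,0]},{"dp":[0,-0.01,0],"delta_rot":[0,0,0]},{"dp":[0,-0.01,0],"delta_rot":[0,0,0]}]'

```text
clock: 7.45
eef_pos: [666.3, -36.8, 8.1]
tcp_rot: [3.133, 0.142, -0.008]
force: [-0.2, -9.8, 6.8]
opening: 0.3
```

```bash
cat >> h.py <<'E'
F=np.array([681.4,143.6]);TH=.1;RF=np.array([[np.cos(TH),-np.sin(TH)],[np.sin(TH),np.cos(TH)]])
E
python3 - <<'E'
from h import *
s=robot.observe();print(s['force'],s['eef_pos'],RF.T@(s['eef_pos'][:2]-F))
E
```

```text
[-0.2041737  -9.8148251   6.77375476] [666.32998714 -36.81604035   8.14868322] [ -33.0062753  -178.01022076]
```

>>> drive_tool --motion '[{"dp":[0,-0.004,0],"delta_rot":[0,0,0]},{"dp":[0,-0.005,0],"delta_rot":[0,0,0]},{"dp":[0,-0.005,0],"delta_rot":[0,0,0]}]'

```text
clock: 7.75
eef_pos: [666.3, -36.9, 8.2]
tcp_rot: [3.128, 0.136, -0.008]
force: [1.9, -17.4, 6.2]
opening: -0.1
```

>>> drive_tool --motion '[{"dp":[0,0.01,0],"delta_rot":[0,0,0]},{"dp":[0,0.05,0],"delta_rot":[0,0,0]},{"dp":[0,0.05,-0.05],"delta_rot":[0,0,0]},{"dp":[0,0.05,-0.1],"delta_rot":[0,0,0]},{"dp":[0,0.05,-0.15],"delta_rot":[0,0,0]},{"dp":[0,0.05,-0.15],"delta_rot":[0,0,0]}]'

```text
clock: 8.35
eef_pos: [675.1, -75.4, 165.3]
tcp_rot: [3.138, 0.148, 0.01]
force: [0.4, -0.1, 0.1]
opening: 0.4
```

Run:
```python
from h import *
s=robot.observe();print(s['force'],s['eef_pos'],s['joint_pos'],s['clock'])
go([600,60,230],-np.pi/2+.1)
```

```text
[ 0.36788861 -0.12960646  0.12922532] [675.08225281 -75.38049506 165.2815015 ] [ 0.37918653  0.59723275 -0.52533889  1.58119934  0.33197724  1.04664275
 -0.14283274] 8.35
dp [-0.0616 -0.1418 -0.0652] rot [-0.0047 -0.0052  1.5647] rows 3.3558132949849995 10.437003929543252
```

>>> drive_tool --motion '[{"dp":[-0.02,-0.05,-0.03],"delta_rot":[0,0,0.15]},{"dp":[-0.04,-0.1,-0.05],"delta_rot":[0,0,0.3]},{"dp":[-0.037,-0.12,-0.065],"delta_rot":[0,0,0.45]},{"dp":[-0.037,-0.12,-0.065],"delta_rot":[0,0,0.6]},{"dp":[-0.037,-0.12,-0.065],"delta_rot":[0,0,0.75]},{"dp":[-0.037,-0.12,-0.065],"delta_rot":[0,0,0.9]},{"dp":[-0.037,-0.12,-0.065],"delta_rot":[0,0,1.05]},{"dp":[-0.037,-0.12,-0.065],"delta_rot":[0,0,1.2]}]'

```text
clock: 9.15
eef_pos: [622.3, 40.1, 221.8]
tcp_rot: [2.666, -1.656, -0.01]
force: [-0.2, -0.4, -0.2]
opening: -0.4
```

>>> drive_tool --motion '[{"dp":[0,0,0],"delta_rot":[0,0,0.15]},{"dp":[0,0,0],"delta_rot":[0,0,0.3]},{"dp":[0,0,0],"delta_rot":[0,0,0.365]},{"dp":[0,0,0],"delta_rot":[0,0,0.365]},{"dp":[0,0,0],"delta_rot":[0,0,0.365]}]'

```text
clock: 9.65
eef_pos: [622.5, 39.6, 221.7]
tcp_rot: [2.328, -2.102, -0.009]
force: [0.9, 0.3, 0.7]
opening: -0.1
```

Run:
```python
from h import *
import pickle
save('wrist','w4',s=1.4); pickle.dump(robot.calibration('wrist'),open('w4.pkl','wb'))
s=robot.observe();print(s['eef_pos'],s['clock'],s['tcp_rot'])
```

```text
[622.60287513  39.33157491 221.69630835] 9.7 [ 2.32742477 -2.10254403 -0.00875329]
```

View pics/w4.png

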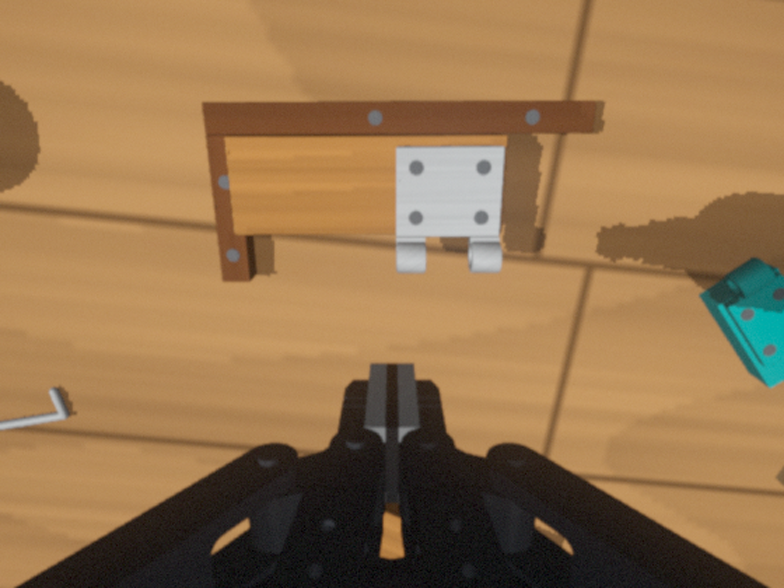

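Run:
```python
from h import *
import pickle
cal=pickle.load(open('w4.pkl','rb'))
f,r=fit('wrist',cal,[(20,20,20),(20,-230,20),(0,-230,20),(-100,20,20)],np.array([(203,102),(596,101),(596,132.5),(223,281)])/1.4,[690,140,.1]);print('fence',f,r.tolist())
q,r=fit('wrist',cal,[(-30,85,45),(30,-85,45),(-42.5,-18,65),(-42.5,-36,65),(-42.5,-64,65),(-42.5,-82,65)],np.array([(233,236),(505.5,136),(396,256),(427,256),(468,256),(502,256)])/1.4,[660,56,0.1]);print('jamb',q,r.tolist())
c,s=np.cos(q[2]),np.sin(q[2]);J=np.array([[c,-s],[s,c]])
print('corner',q[:2]+J@[30,85],'hole',q[:2]+J@[-42.5,-50])
for a in (f,):
  c,s=np.cos(a[2]),np.sin(a[2]);print('hole via fence',a[:2]+np.array([[c,-s],[s,c]])@[-72.5,-135])
print('pix of fence inner edge z20',w2pix('wrist',[f[0]-85*-np.sin(f[2])*1,f[1]-85*np.cos(f[2]),20],cal)*1.4)
go([505,-340,180],-np.pi/2-.257)
```

```text
fence [6.81358777e+02 1.45195500e+02 1.04194759e-01] [[-0.5, -0.5], [2.4, -0.6], [-0.5, 0.6], [-0.1, 0.9]]
jamb [6.61843346e+02 6.00981863e+01 1.28059879e-01] [[-0.2, -0.7], [0.0, -5.3], [-0.2, 1.7], [-1.0, 1.2], [3.0, 0.3], [0.1, -0.2]]
corner [680.7423291  148.23347113] hole [626.07686309   5.07992829]
hole via fence [623.29282555   3.38719537]
pix of fence inner edge z20 [369.42685352 133.99176006]
dp [0.3655 0.1551 0.0426] rot [ 0.0076 -0.0006  0.3584] rows 7.986525204245985 2.391339155760668
```

>>> drive_tool --motion '[{"dp":[0.366,0.155,0.042],"delta_rot":[0.008,0,0.358]},{"dp":[0.366,0.155,0.042],"delta_rot":[0.008,0,0.358]},{"dp":[0.366,0.155,0.042],"delta_rot":[0.008,0,0.358]},{"dp":[0.366,0.155,0.042],"delta_rot":[0.008,0,0.358]},{"dp":[0.366,0.155,0.042],"delta_rot":[0.008,0,0.358]},{"dp":[0.366,0.155,0.042],"delta_rot":[0.008,0,0.358]},{"dp":[0.366,0.155,0.042],"delta_rot":[0.008,0,0.358]},{"dp":[0.366,0.155,0.042],"delta_rot":[0.008,0,0.358]}]' --hand 0.085

```text
clock: 10.5
eef_pos: [503.6, -342.5, 180.7]
tcp_rot: [-1.918, 2.488, -0.002]
force: [1.5, -0.8, 0.4]
opening: 84.8
```

>>> drive_tool --motion '[{"dp":[0,0,0.03],"delta_rot":[0,0,0]},{"dp":[0,0,0.03],"delta_rot":[0,0,0]},{"dp":[0,0,0.03],"delta_rot":[0,0,0]}]'

```text
clock: 10.8
eef_pos: [504.7, -339.4, 150.5]
tcp_rot: [-1.918, 2.488, 0.001]
force: [0.2, 0.5, -0.3]
opening: 84.9
```

Run:
```python
from h import *
import pickle
save('wrist','w5',crop=(160,60,440,330),s=2.2); pickle.dump(robot.calibration('wrist'),open('w5.pkl','wb'))
s=robot.observe();print(s['eef_pos'],s['clock'],s['tcp_rot'])
```

```text
[ 505.57378669 -339.2945982   151.41522768] 10.85 [-1.91900639e+00  2.48633144e+00 -1.38640010e-03]
```

View pics/w5.png

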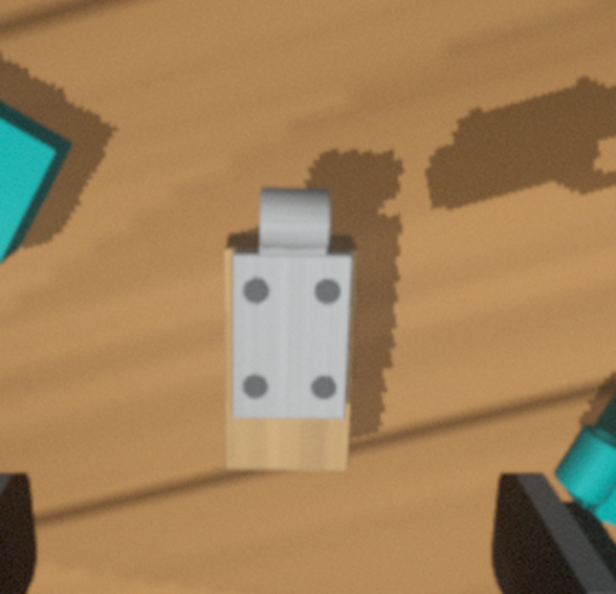

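Run:
```python
from h import *
import pickle
cal=pickle.load(open('w5.pkl','rb'))
px=np.array([(227,469),(348,469),(226,249),(262,188),(329,190)])/2.2+[160,60]
q,r=fit('wrist',cal,[(-97.5,23,25),(-97.5,-23,25),(-12.5,23,25),(9.8,11,33),(9.8,-11,33)],px,[530,-357,-.25]);print(q,r.tolist())
J=lambda v:q[:2]+np.array([[np.cos(q[2]),-np.sin(q[2])],[np.sin(q[2]),np.cos(q[2])]])@v
g=J([-46,0]);print(g,'stile leaf edges check',[(w2pix('wrist',[*J([-12.5,y]),33],cal)-[160,60])*2.2 for y in(20,-20)])
go([*g,150],-np.pi/2+q[2])
go([*g,0],-np.pi/2+q[2])
```

```text
[ 5.31735853e+02 -3.56781911e+02 -2.68566709e-01] [[-0.4, 0.7], [0.4, 1.3], [-0.1, -0.1], [-0.2, -0.3], [0.3, -0.8]]
[ 487.38485095 -344.57582058] stile leaf edges check [array([233.67436897, 254.32131712]), array([354.11732355, 255.8081049 ])]
dp [0.0097 0.0163 0.0014] rot [-0.0012  0.0001  0.0124] rows 0.37985869091402874 0.08319267327764328
dp [0.0097 0.0164 0.1514] rot [-0.0012  0.0001  0.0124] rows 3.0519043148229064 0.08319267327764328
```

>>> drive_tool --motion '[{"dp":[0.01,0.016,0.0],"delta_rot":[0,0,0.012]},{"dp":[0.01,0.016,0.04],"delta_rot":[0,0,0.012]},{"dp":[0.01,0.016,0.08],"delta_rot":[0,0,0.012]},{"dp":[0.01,0.016,0.12],"delta_rot":[0,0,0.012]},{"dp":[0.01,0.016,0.14],"delta_rot":[0,0,0.012]},{"dp":[0.01,0.016,0.152],"delta_rot":[0,0,0.012]},{"dp":[0.01,0.016,0.152],"delta_rot":[0,0,0.012]},{"dp":[0.01,0.016,0.152],"delta_rot":[0,0,0.012]}]'

```text
clock: 11.65
eef_pos: [487.2, -347.1, 0.1]
tcp_rot: [-1.901, 2.501, -0.005]
force: [0.8, 0.1, -0.2]
opening: 85.3
```

>>> drive_tool --motion '[{"dp":[0,0,0],"delta_rot":[0,0,0]},{"dp":[0,0,0],"delta_rot":[0,0,0]},{"dp":[0,0,0],"delta_rot":[0,0,0]},{"dp":[0,0,0],"delta_rot":[0,0,0]},{"dp":[0,0,0],"delta_rot":[0,0,0]},{"dp":[0,0,0],"delta_rot":[0,0,0]}]' --hand 0.03 --grip_force 60

```text
clock: 12.25
eef_pos: [487.3, -346.8, 0.0]
tcp_rot: [-1.9, 2.501, -0.004]
force: [-0.9, 0.8, 7.4]
opening: 45.2
```

Run:
```python
from h import *
s=robot.observe();print(s['eef_pos'],s['force'],s['opening'],s['tcp_rot'])
```

```text
[ 4.87319960e+02 -3.46805889e+02  1.28777880e-02] [-0.86858284  0.80674973  7.37033318] 45.207603901822736 [-1.90042546  2.50073821 -0.00408064]
```

>>> drive_tool --motion '[{"dp":[0,0,-0.02],"delta_rot":[0,0,0]},{"dp":[0,0,-0.05],"delta_rot":[0,0,0]},{"dp":[0,0,-0.09],"delta_rot":[0,0,0]},{"dp":[0,0,-0.09],"delta_rot":[0,0,0]}]'

```text
clock: 12.65
eef_pos: [489.3, -348.6, 93.9]
tcp_rot: [-1.898, 2.499, -0.015]
force: [1.3, 0.2, -2.1]
opening: 44.8
```

Run:
```python
from h import *
s=robot.observe();print(s['eef_pos'],s['force'],s['opening'])
go([528,-6.5,90],-np.pi/2+.104)
```

```text
[ 489.32072658 -348.58317012   93.91342423] [ 1.2505728   0.18831776 -2.09013465] 44.830438257142035
dp [-0.3399  0.0545  0.0022] rot [-0.0086 -0.0051 -0.3756] rows 6.88570392517781 2.5061542598276407
```

>>> drive_tool --motion '[{"dp":[-0.05,0.008,0],"delta_rot":[0,0,-0.06]},{"dp":[-0.1,0.016,0],"delta_rot":[0,0,-0.12]},{"dp":[-0.15,0.024,0],"delta_rot":[0,0,-0.18]},{"dp":[-0.195,0.032,0],"delta_rot":[0,0,-0.24]},{"dp":[-0.24,0.04,0],"delta_rot":[0,0,-0.3]},{"dp":[-0.285,0.047,0],"delta_rot":[0,0,-0.34]},{"dp":[-0.32,0.052,0],"delta_rot":[0,0,-0.375]},{"dp":[-0.34,0.055,0],"delta_rot":[0,0,-0.375]}]'

```text
clock: 13.45
eef_pos: [524.1, -0.2, 88.0]
tcp_rot: [-2.339, 2.097, 0.001]
force: [0.6, -0.5, -1.8]
opening: 44.9
```

>>> drive_tool --motion '[{"dp":[0,0,0],"delta_rot":[0,0,0]},{"dp":[0,0,0],"delta_rot":[0,0,0]},{"dp":[0,0,0],"delta_rot":[0,0,0]},{"dp":[0,0,0],"delta_rot":[0,0,0]}]'

```text
clock: 13.85
eef_pos: [524.1, -5.9, 88.1]
tcp_rot: [2.33, -2.105, 0.002]
force: [0.1, -0.3, -2.5]
opening: 44.9
```

Run:
```python
from h import *
import pickle
save('wrist','w6',s=1.4); pickle.dump((robot.calibration('wrist'),robot.observe()),open('w6.pkl','wb'))
s=robot.observe();print(s['eef_pos'],s['force'],s['opening'],s['clock'],s['tcp_rot'],R.from_rotvec(s['tcp_rot']).as_matrix()[:,2])
go([538,-6,20],-np.pi/2+.104)
```

```text
[524.24622447  -5.64579456  88.20492205] [-0.50811192  0.79554116 -2.24610711] 44.761099483251755 13.9 [ 2.33053173e+00 -2.10503522e+00  1.61959977e-03] [ 1.31591058e-05 -1.52421675e-03 -9.99998838e-01]
dp [ 0.0016 -0.0137  0.0682] rot [ 0.0001 -0.0015 -0.0024] rows 1.3915751067730133 0.019025475509015562
```

View pics/w6.png

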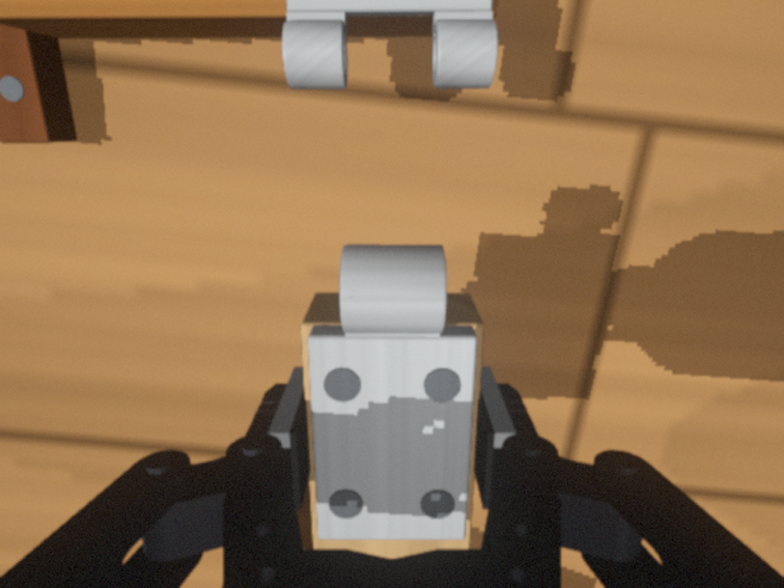

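Run:
```python
from h import *
import pickle
cal,s=pickle.load(open('w6.pkl','rb'));z0=s['eef_pos'][2]
M=R.from_rotvec(s['tcp_rot']).as_matrix()
T=lambda p:M.T@(p-s['eef_pos'])
def tangent(u,v,z,sgn):
    # hole centre: iterate on tangent point; fence-x ~ -tool y
    t=np.array(cal['camera_from_world']);o=-t[:3,:3].T@t[:3,3]; ex=-M[:,1]
    d=pix2w('wrist',u,v,z,cal)-o; n=np.cross(d,M[:,0]);n/=np.linalg.norm(n); n*=sgn*np.sign(n@ex)
    # plane through o with normal n; centre lies 10 behind it, at height z
    c=pix2w('wrist',u,v,z,cal); return c-ex*(10/(n@ex))
for n,us,v,z,sg in [('jamb hole',(347,433),87,55,-1),('jamb outer',(285,496),87,55,-1),('stile hole',(341,446),246,z0+35,1)]:
    c=tangent(np.mean(us)/1.4,v/1.4,z,sg);a=pix2w('wrist',us[0]/1.4,v/1.4,z,cal);b=pix2w('wrist',us[1]/1.4,v/1.4,z,cal)
    print(n,c,'tool',T(c),'width',np.linalg.norm(a-b))
```

```text
jamb hole [623.79415787   4.97043122  54.99858314] tool [  -0.51628162 -100.11602639   33.19142887] width 27.423379561326875
jamb outer [623.81035978   4.81181812  54.99858314] tool [  -0.35684337 -100.11605913   33.19167084] width 67.28310792354846
stile hole [568.48878252  -1.48493459 123.20637844] tool [  0.4005513  -44.43147379 -35.00717559] width 22.483078549293765
```

>>> drive_tool --motion '[{"dp":[-0.0006,0,0.03],"delta_rot":[0,0,0]},{"dp":[-0.0006,0,0.055],"delta_rot":[0,0,0]},{"dp":[-0.0006,0,0.068],"delta_rot":[0,0,0]},{"dp":[-0.0006,-0.02,0.068],"delta_rot":[0,0,0]},{"dp":[-0.0006,-0.032,0.068],"delta_rot":[0,0,0]},{"dp":[-0.0006,-0.032,0.068],"delta_rot":[0,0,0]},{"dp":[-0.0006,-0.032,0.068],"delta_rot":[0,0,0]}]'

```text
clock: 14.6
eef_pos: [556.3, -0.6, 20.7]
tcp_rot: [2.333, -2.103, 0.002]
force: [-0.3, -0.2, -2.6]
opening: 45.3
```

Run:
```python
from h import *
import pickle
save('wrist','w7',s=1.4); pickle.dump((robot.calibration('wrist'),robot.observe()),open('w7.pkl','wb'))
s=robot.observe();print(s['eef_pos'],s['force'],s['opening'],s['clock'],s['tcp_rot'],R.from_rotvec(s['tcp_rot']).as_matrix()[:,2])
```

```text
[555.72606347  -0.66675453  20.6069344 ] [-0.24529753  0.26594282 -2.33682379] 44.626531662800794 14.65 [ 2.33274345e+00 -2.10287011e+00  1.33969537e-03] [ 1.03976943e-05 -1.26262412e-03 -9.99999203e-01]
```

View pics/w7.png

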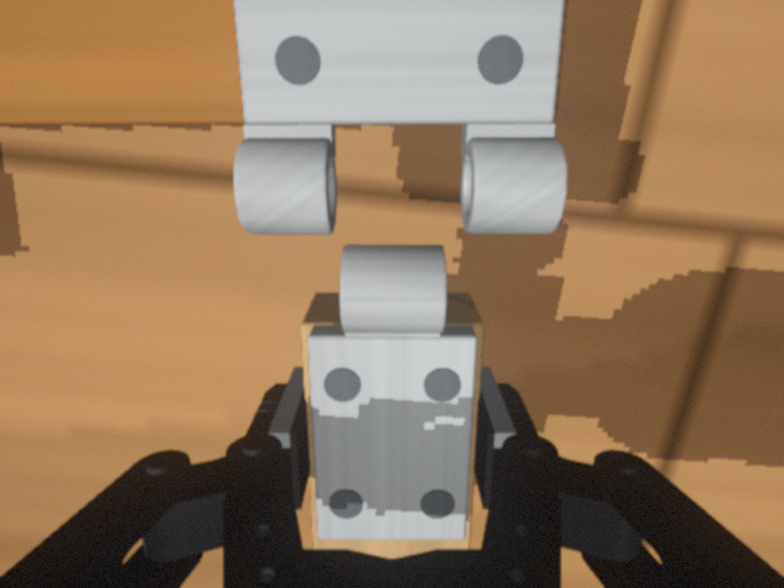

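Run:
```python
from h import *
import pickle
cal,s=pickle.load(open('w7.pkl','rb'));z0=s['eef_pos'][2]
M=R.from_rotvec(s['tcp_rot']).as_matrix();T=lambda p:M.T@(p-s['eef_pos'])
t=np.array(cal['camera_from_world']);o=-t[:3,:3].T@t[:3,3];ex=-M[:,1]
def tangent(u,v,z,sgn):
    c=pix2w('wrist',u/1.4,v/1.4,z,cal);n=np.cross(c-o,M[:,0]);n/=np.linalg.norm(n);n*=np.sign(n@ex);return c-sgn*ex*10/(n@ex)
j=tangent(400,233,55,-1);j2=tangent(400,138,55,1);h=tangent(393.5,246,z0+35,1)
print(T(j),T(j2),T(h),j,j2)
```

```text
[  1.78670059 -67.6896903  -34.39775215] [  1.68285922 -66.94319067 -34.40022537] [  0.39971557 -44.46184493 -35.00610581] [623.23746494   4.59671681  54.99877014] [622.48423019   4.62283834  55.00120255]
```

>>> drive_tool --motion '[{"dp":[0.0013,0,0.0005],"delta_rot":[0,0,0]},{"dp":[0.0013,-0.006,0.0005],"delta_rot":[0,0,0]},{"dp":[0.0013,-0.012,0.0005],"delta_rot":[0,0,0]},{"dp":[0.0013,-0.018,0.0005],"delta_rot":[0,0,0]},{"dp":[0.0013,-0.023,0.0005],"delta_rot":[0,0,0]},{"dp":[0.0013,-0.023,0.0005],"delta_rot":[0,0,0]},{"dp":[0.0013,-0.023,0.0005],"delta_rot":[0,0,0]}]'

```text
clock: 15.35
eef_pos: [579.2, 0.7, 19.7]
tcp_rot: [2.333, -2.103, 0.001]
force: [-0.6, 0.3, -2.7]
opening: 44.7
```

Run:
```python
from h import *
import pickle
save('wrist','w8',s=1.4); pickle.dump((robot.calibration('wrist'),robot.observe()),open('w8.pkl','wb'))
for i in range(3):
    s=robot.observe();print(s['eef_pos'],s['force'],s['opening'],s['clock'],s['tcp_rot']);robot.read_camera('top')
```

```text
[578.92822764   0.65479551  19.70549682] [-0.41159126 -0.53224559 -2.28015257] 44.92735077848536 15.4 [ 2.33300125e+00 -2.10246014e+00  8.66913575e-04]
[578.85908572   0.59663186  19.70939496] [-0.60338347  0.25308336 -2.6808916 ] 44.68510599546937 15.45 [ 2.33288366e+00 -2.10256430e+00  8.72848852e-04]
[578.89279188   0.63075993  19.77372759] [-0.54899896 -0.30360181 -2.85951552] 44.74228290618838 15.5 [ 2.33298861e+00 -2.10260521e+00  1.00155490e-03]
```

View pics/w8.png

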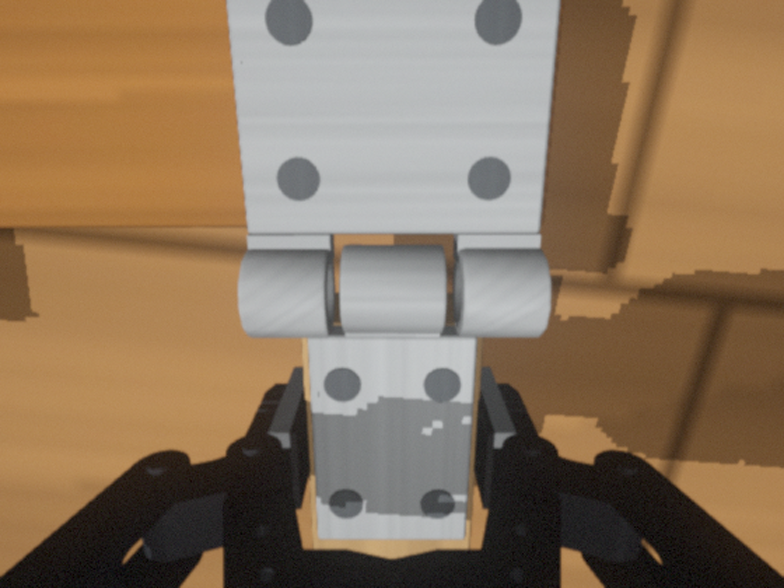

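>>> drive_tool --motion '[{"dp":[0,0.0007,0],"delta_rot":[0,0,0]},{"dp":[0,0.0007,0],"delta_rot":[0,0,0]},{"dp":[0,0.0007,0],"delta_rot":[0,0,0]},{"dp":[0,0.0007,0],"delta_rot":[0,0,0]}]'

```text
clock: 15.95
eef_pos: [578.5, 0.6, 19.9]
tcp_rot: [2.333, -2.103, 0.002]
force: [0.1, 0.1, -2.7]
opening: 44.9
```

Run:
```python
from h import *
s=robot.observe();print(s['eef_pos'],s['force'],s['opening'],s['clock'])
print(robot.sign_off())
```

```text
[578.54997421   0.59599223  19.87451567] [ 0.11487239  0.09790693 -2.74688465] 44.85141805189344 15.95
the job is handed in; nothing more can be done
None
```

I pushed the jamb home in the fence corner, then gripped the pale stile by its wooden sides and lifted it. I brought its knuckle between the jamb's two knuckles and handed in at about 16 s, still holding it. `sign_off` reports no verdict, so I can't confirm that it passed.

**Jamb:** I pushed it against the back batten first, then against the end batten, where it stood still under about 17 N. A wrist picture afterwards showed it flush and parallel on both sides. I did not measure it again against the fence at the end, but its hole had not moved in the later pictures and nothing touched it.

**Stile:**
- The stile's knuckle was centred in the gap to about 0.3 mm along the hole axis.
- It looked about 0.8 mm too far in, so I backed it off 0.7 mm. I took no picture after that.
- The tool was 19.9 mm above its height at the grasp, against 20 wanted. I had no direct measurement of the stile's own height.
- The gripper read 45 mm against the 46 mm wide stile, and the force was steady at the stile's weight of about 2.7 N.

**Checks that disagreed:**
- The jamb's corner fit was rough. It put the jamb about 0.024 rad off the fence and the corner about 3 mm away along the end batten. One point was off by about 5 px, so I trusted the edges in the picture and the pushing force over it.
- In the first push, one of the gripper's links probably bore on the jamb's knuckle, because the arm met resistance about 20 mm early. The force was about 21 N, below the 40 N limit.

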